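# Clamp the tube rack squarely on the shaker

### The job

Take the tube rack that has the carrying handle and set it gently on the shaker tray, between the fixed fence and the clamp bar, lengthwise along the fence and centred on it. Then clamp it by turning the two wing knobs clockwise, by turns in small steps, so that neither end of the clamp bar ever gets more than 18 mm ahead of the other (the bar would jam), until the sprung jaw is pressed about half-way in and the bar is square to the fence. Let go, and leave everything else on the bench alone.

Things in the scene. Friction and masses are not known exactly. Their poses are not given: they have to be found in the camera images.
- rack_centre (a point): Tube rack to load: aluminium, 64 mm wide (x), 150 long (y), 118 high, 0.45 kg, same after a half turn. Two rows of capped tubes to 78 mm above its underside; grey handle bar along y over the middle, 14 mm thick (x), 150 long, 98 to 118 mm above the underside. Point: its middle, 59 mm above the underside, 49 mm below the handle's centre; z up. Starts left or right of the shaker.
- spare_rack: Bystander: empty aluminium rack 64 x 150 x 40 mm with no handle and no tubes, on the other side of the shaker; origin at the centre of its underside.
- fence_foot (a point): Foot of the face of the shaker's fixed fence (steel strip 200 mm long, 36 high), on the tray surface, mid-length. x: horizontal, from clamp bar to fence (away from the robot); y: along the fence to the left; z up. Tray 280 x 330 mm, 80 mm above the bench, the bed on the -x side. In this frame the rack against the fence has its centre at (-0.032, 0, 0.059).
- bar_mid (a point): Clamp bar: straight aluminium bar on the tray, 285 mm long (y), 18 thick (x). Point: middle of its top edge, 42 mm above the tray; x towards the fence. Its yaw against fence_foot is the skew. The relaxed jaw face is 23 mm ahead of it, 90 mm from the fence with both knobs at 0, less 12 mm per rad of mean knob turn. Advancing, it pushes the rack along the tray to the fence.
- knob_left (a joint): Left wing knob (+y side): turn in rad, 0 = fully open, grows clockwise seen from above, stop at 3.3. Each rad moves the left end of the bar (130 mm left of its middle) 12 mm towards the fence. Turns against about 0.12 N m of friction and stays where it is left.
- knob_right (a joint): Right wing knob (-y side), exactly like the left one, moving the right end of the bar (130 mm right of its middle). One end is 18 mm ahead when the knobs differ by 1.5 rad.
- knob_left_grip (a point): Left knob's grip point, on its vertical axis, 64 mm above the tray, at (-0.170, 0.130) from fence_foot: a black wing 60 mm long (this point's x), 14 thick (y), 42 to 78 mm above the tray, on a flange 54 mm across. The axes turn with the knob: at 0 the wing lies along fence_foot's x.
- knob_right_grip (a point): Right knob's grip point, same shape and axes as the left, at (-0.170, -0.130) from fence_foot; its wing also turns clockwise with the bar's gear, by 0.046 rad per rad of the left knob.
- jaw (a joint): How far the sprung jaw plate (150 mm long, on the fence side of the clamp bar, 6 to 40 mm above the tray) is pressed back into the bar, in m: 0 relaxed, 0.008 bottomed; spring 1.5 N per mm. With the 64 mm rack against the fence it is pressed in by 12 mm times the mean knob turn (rad) minus 26 mm.
- media_bottle: Bystander: glass bottle 70 mm across, 150 mm high.
- dish_stack: Bystander: stack of four dishes, 90 mm across, 59 mm high.
- beaker: Bystander: glass beaker 72 mm across, 95 mm high.
- tip_box: Bystander: pipette tip box 122 x 87 x 67 mm.
- flask: Bystander: conical flask 80 mm across, 105 mm high.
- dish: Bystander: covered dish 92 mm across, 18 mm high.

How it is judged (in metres and radians):
On the way, in this order (a step that is already met when the one before it is completed fails the run):
1. the rack stands released on the tray between fence and clamp bar, lengthwise along the fence (x of rack_centre in the frame of fence_foot between -0.062 and -0.029 m and y of rack_centre in the frame of fence_foot between -0.025 and 0.025 m and z of rack_centre in the frame of fence_foot between 0.054 and 0.064 m and angle between rack_centre's own z axis and vertical below 0.06 rad and angle between the x axis of rack_centre and the x axis of fence_foot, either way round below 0.2 rad and contact force between the fingers and tube_rack below 0.2 N), for 0.2 s.
2. the rack is clamped against the fence, the jaw pressed in and the bar square (x of rack_centre in the frame of fence_foot above -0.036 m and value of joint jaw between 0.0015 and 0.0072 m and angle between the x axis of bar_mid and the x axis of fence_foot, either way round below 0.0175 rad), for 0.2 s.
At the end, for the whole second after the job is handed in: The rack stands at rest and upright on the tray (within 3 degrees), against the fence within 4 mm, along it within 3 degrees and centred on it within 25 mm; the jaw is pressed in by 1.5 to 7.2 mm; the clamp bar is square to the fence within 1 degree (4.5 mm end to end) (all of step 2 and x of rack_centre in the frame of fence_foot below -0.029 m and y of rack_centre in the frame of fence_foot between -0.025 and 0.025 m and z of rack_centre in the frame of fence_foot between 0.054 and 0.064 m and angle between rack_centre's own z axis and vertical below 0.06 rad and angle between the x axis of rack_centre and the x axis of fence_foot, either way round below 0.05 rad and linear speed of tube_rack below 0.01 m/s); the robot touches nothing.
It fails at once if one end of the clamp bar gets more than 18 mm ahead of the other (4 degrees out of square): it jams (angle between the x axis of bar_mid and the x axis of fence_foot, either way round above 0.0695 rad).
It fails at once if the rack is tipped by more than 30 degrees (angle between rack_centre's own z axis and vertical above 0.52 rad).
It fails at once if the rack is dropped or slammed on the tray (faster than 0.5 m/s within 40 mm above the tray, a fall of about 13 mm) (linear speed of tube_rack above 0.5 m/s and z of rack_centre in the frame of fence_foot between 0.05 and 0.099 m and horizontal distance between rack_centre and fence_foot below 0.15 m).
It fails at once if a bystander is shifted by more than 40 mm (distance of any of spare_rack, media_bottle, dish_stack, beaker, tip_box, flask, dish from where it was at the start of the episode above 0.04 m).
It also fails if it takes over 72 s, if anything falls off the work surface, if the arm or the gripper's body presses on something with over 40 N, if the wrist force passes 120 N, or if a joint passes its speed limit or range.

### The arm

A 6-joint arm with a two-finger parallel gripper is mounted at the origin on the work surface. World frame = base frame: x ahead of the robot, y to its left, z up, the work surface at z = 0. Lengths are in mm, angles in rad, forces in N, time in s.
With the tool pointing down it reaches from about 400 to 925 mm from the base axis. Payload 12.5 kg.
Tool frame: the origin (TCP) lies at the very end of the fingers, on their centre line; the grasp point (between the pads) lies 19 mm behind it; z points along the fingers, y is the line along which they close (so a half turn about z gives the same grasp; the last joint's range is limited). The gripper opens to 95 mm and grips with 3 to 60 N. Pads are 20 mm wide; open, the fingers measure 119 mm over their backs; the gripper's body (75 mm by 180 mm) begins 59 mm behind the grasp point.
Start: joints at [-1.216, 0.491, 1.559, -0, 1.092, -0.106], TCP at [277.941, -559.82, 191.661] pointing down, gripper open.
Joint ranges: [-3.1, 3.1], [-0.84, 2.19], [0.05, 2.79], [-1.13, 4.28], [0.06, 2.93], [-2.69, 2.69]. Speed limits (rad/s): [2.22, 2.22, 2.79, 3.14, 3.14, 3.14].

### API

Orientations are given as [roll, pitch, yaw] about the fixed x, y, z axes, in that order (R = Rz(yaw) Ry(pitch) Rx(roll)).
In Python, from cell import * gives the robot as it stands.
- The arm moves only by the tool step_arm, never from a script. Its argument "plan" is a list of rows, each an object of numbers: "x", "y", "z": the shift along the tool's x, y, z in units of 25 mm (1.0 is 25 mm); "rx", "ry", "rz": the turn, a rotation vector about the tool's x, y, z in units of 0.1 rad (1.0 is 0.1 rad). In form: [{"x": .., "y": .., "z": .., "rx": .., "ry": .., "rz": ..}, ...]. A call has exactly 10 rows; each row shifts and turns the commanded pose from where the row before left it, along the tool's axes as they then stand; what a row does not reach is not made up. A row lasts 1/12 s, in which the tool goes at most 41.7 mm and 7.16 degrees, less where a joint would pass 70% of its speed; a pose out of reach is approached as far as the arm can. A call with a number of a shift or a turn outside -1 to 1 is refused whole. A call with a gripper value outside its range is refused whole. "jaw" is the closure, from -1 (fully open) to 1 (shut), so that 0 is half open, set as the call begins (left out, the last holds). The fingers move at their own pace and stop on an object; the grip force is fixed at half the most. Time passes only in rows, so rows that do not move let the fingers close, or fill a call up. It gives the time, the measured TCP pose, the force, the opening and the grip force at its end, in the units of the state.
- state(): the state, without advancing time (a new reading comes with each control period).
- read_camera(name): name is "side" or "top" or "wrist"; returns a dict with "image" (480x640x3 uint8, red, green, blue), "depth" (480x640 float32, mm along the optical axis (not along the pixel's ray), 0 where there is no reading), "vfov" (degrees; the focal length in pixels is half the picture's height over the tangent of half this angle, whatever the lens; pixels are square), "cx", "cy" (the principal point, pixels), "R" (3x3) and "t" (3): a world point X has camera coordinates R X + t. Camera axes: x right, y down, z forward; pixel columns grow to the right and rows downward; lengths in mm; the calibration is good to about 2 mm. The wrist camera is an equidistant fisheye: a pixel r from the principal point sees the ray r / f radians off the axis. A picture is of the moment at which its call begins.
- job_done(): hands the job in; it is judged then, once.
The state is a dict: "t": time; "joints": joint angles; "qvel": joint speeds; "tau": joint torques, N m; "eef_pos": TCP position; "tcp_rot": TCP orientation; "ft_force": force on the tool from outside, world axes, zero at the start; "moment": the same for the moment, N m; "opening": opening from 0.0 (shut) to 1.0 (fully open); "grip_force": force on a finger pad.
Only numpy, scipy, OpenCV 4.12 (cv2) and the standard library are available. Lean on these libraries where they do the work, as an engineer would, in place of code of your own. Each camera call takes 0.05 s, during which the arm holds its last target. There are 200 camera calls.

## Working session

There is one attempt and no reset: what is moved stays moved. The work goes in short steps, Python scripts to look and compute and a tool call to move; the robot and the scene stay as the last step left them, time stands still between calls to the robot, and variables do not carry over. Pictures are saved under pics/ and viewed, at most 10 in all, crops included, and the job is handed in when it is done.

Besides the shell and the picture viewer there is one more tool, called after "Emit:" in YAML: its name, and indented under it one key for each argument. step_arm: Moves the arm, as the interface text tells. Shifts and turns lie within -1 to 1; 1 stands for 25 mm of shift or 0.1 rad of turn. Its arguments: {"type":"object","properties":{"plan":{"type":"array","items":{"type":"object","properties":{"x":{"type":"number"},"y":{"type":"number"},"z":{"type":"number"},"rx":{"type":"number"},"ry":{"type":"number"},"rz":{"type":"number"}}}},"jaw":{"type":"number"}},"required":["plan"]}

```bash
mkdir -p pics; ls; cat > h.py <<'E'
from cell import *
import numpy as np, cv2
def cloud(c):
    d=c["depth"];f=240/np.tan(np.radians(c["vfov"]/2))
    v,u=np.mgrid[0:480,0:640]
    P=np.stack([(u-c["cx"])/f*d,(v-c["cy"])/f*d,d],-1)
    W=(P-np.array(c["t"]))@np.array(c["R"]); W[d<=0]=np.nan
    return W
E
python3 - <<'E'
from h import *
for n in("top","side"):
    c=read_camera(n); cv2.imwrite(f"pics/{n}0.png",c["image"][...,::-1]); np.savez(n+"0.npz",**c)
    print(n,c["vfov"],-np.array(c["R"]).T@c["t"],np.array(c["R"]).round(2).tolist())
print(state())
E
```

```text
pics
top 45.8783736890336 [ 309.6873456     4.66577272 1609.63649403] [[0.02, -1.0, 0.0], [-0.98, -0.02, -0.18], [0.18, 0.0, -0.98]]
side 49.669148642553814 [ 268.24129465 1066.26685387 1101.78570819] [[-0.96, -0.27, -0.0], [-0.18, 0.64, -0.75], [0.2, -0.72, -0.67]]
{'t': 0.1, 'joints': array([-1.21561566e+00,  4.91488965e-01,  1.55937551e+00, -4.29576261e-05,
        1.09168304e+00, -1.05594205e-01]), 'qvel': array([ 5.03590894e-04, -1.34964772e-03, -1.51823975e-03,  1.86606114e-05,
        1.38210036e-03,  1.12687442e-03]), 'tau': array([ 3.37728947e-03, -6.13619614e+01, -2.58605880e+01,  6.93940907e-02,
        4.69999784e-02, -5.91350295e-05]), 'eef_pos': array([ 277.83554602, -559.59698023,  191.13107732]), 'tcp_rot': array([-3.14063910e+00, -6.27508368e-05,  4.60794664e-01]), 'ft_force': array([ 0.31579135, -0.58473834, -0.80787025]), 'moment': array([-0.01806397, -0.00952065,  0.05725458]), 'grip_force': 0.0, 'opening': 1.0016227333130574}
```

View pics/top0.png

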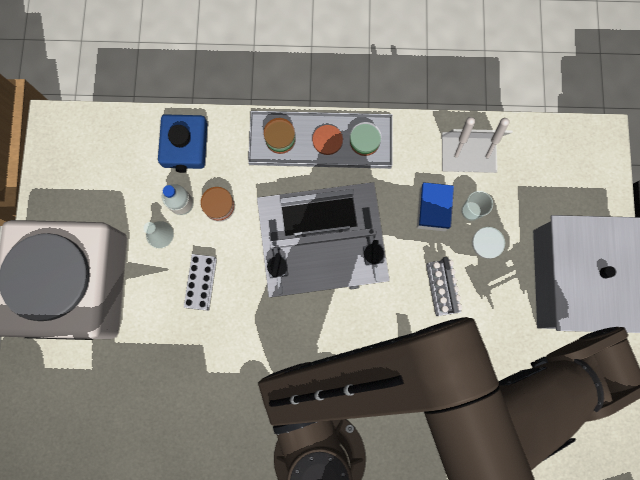

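View pics/side0.png

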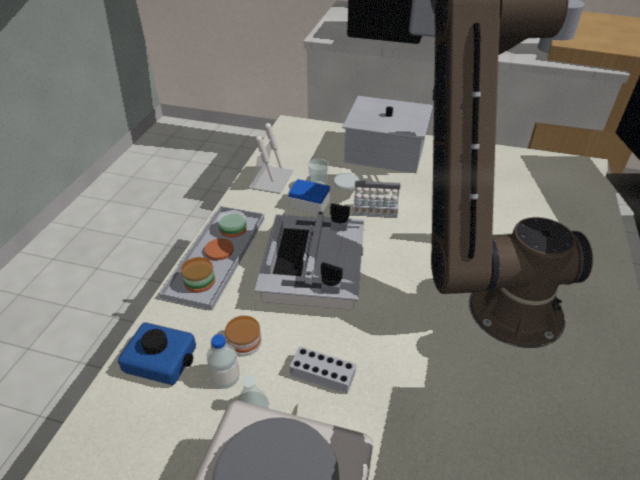

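The top view shows the handled rack at (443,287), the shaker around (322,238) with the knobs at (277,265) and (374,252), and the spare rack at (200,281). Next I'll use depth to get positions.

```bash
python3 - <<'E'
from h import *
c=dict(np.load("top0.npz"));W=cloud(c);im=c["image"]
# ortho maps: 1px = 1mm/1, x up 330..760, y left
def ortho(x0,x1,y0,y1,s,name):
    o=np.zeros(((x1-x0)*s,(y1-y0)*s,3),np.uint8);h=np.zeros(o.shape[:2])
    return o
m=np.isfinite(W[...,2])
for nm,(u0,u1,v0,v1) in {"shaker":(250,395,175,305),"rack":(415,475,245,330)}.items():
    w=W[v0:v1,u0:u1].reshape(-1,3);w=w[np.isfinite(w[:,2])]
    print(nm,np.histogram(w[:,2],bins=np.arange(-10,260,6)))
def rect(sel,lab):
    p=W[sel][:,:2].astype(np.float32)
    r=cv2.minAreaRect(p);print(lab,len(p),np.round(r[0],1),np.round(r[1],1),round(r[2],2),"z",np.round(np.median(W[sel][:,2]),1),p.mean(0).round(1))
v,u=np.mgrid[0:480,0:640]
box=lambda a,b,c_,d:(u>=a)&(u<b)&(v>=c_)&(v<d)
z=np.nan_to_num(W[...,2],nan=-99)
rect(box(415,475,245,330)&(z>90)&(z<125),"handle")
rect(box(415,475,245,330)&(z>60)&(z<85),"tubes")
rect(box(250,395,175,305)&(z>74)&(z<86),"tray")
rect(box(255,395,175,225)&(z>105)&(z<125),"fence")
rect(box(255,395,225,260)&(z>115)&(z<128),"bar")
rect(box(255,300,240,290)&(z>150)&(z<165),"kL")
rect(box(355,395,230,275)&(z>150)&(z<165),"kR")
crop=im[170:310,245:480];d=z[170:310,245:480]
hm=cv2.applyColorMap(np.clip(d*1.5,0,255).astype(np.uint8),cv2.COLORMAP_JET)
o=np.hstack([crop[...,::-1][:, :150],hm[:,:235]])
cv2.imwrite("pics/h1.png",cv2.resize(o,None,fx=2,fy=2,interpolation=cv2.INTER_NEAREST))
E
```

```text
shaker (array([ 621, 3429, 2410,  207,    3,    0,    1,    0,    4,   14,    6,
          0,    2,  158, 3212, 5138,  914,   99,  120,  249,  363,  740,
        689,   84,   11,   13,   20,  102,  133,    5,    0,    0,    0,
          0,    0,    0,    0,    0,    0,    0,    0,    0,    0,    0]), array([-10,  -4,   2,   8,  14,  20,  26,  32,  38,  44,  50,  56,  62,
        68,  74,  80,  86,  92,  98, 104, 110, 116, 122, 128, 134, 140,
       146, 152, 158, 164, 170, 176, 182, 188, 194, 200, 206, 212, 218,
       224, 230, 236, 242, 248, 254]))
rack (array([ 311, 1681, 1143,  158,    8,    2,    6,  116,  316,  104,   18,
         19,   11,   40,  201,  122,    5,    5,   13,   25,   81,  208,
         36,    1,    0,    0,    0,    0,    0,    0,    0,    0,    0,
          0,    0,    0,    0,    0,    0,    0,    0,    0,    0,    0]), array([-10,  -4,   2,   8,  14,  20,  26,  32,  38,  44,  50,  56,  62,
        68,  74,  80,  86,  92,  98, 104, 110, 116, 122, 128, 134, 140,
       146, 152, 158, 164, 170, 176, 182, 188, 194, 200, 206, 212, 218,
       224, 230, 236, 242, 248, 254]))
handle 365 [ 465.3 -334.5] [147.8  16.3] 10.26 z 117.4 [ 464.1 -333.4]
tubes 374 [ 466.6 -333.8] [144.   56.7] 11.25 z 78.1 [ 465.5 -329.5]
tray 8350 [587.2   7.8] [281.7 330.1] 9.17 z 80.9 [582.    8.2]
fence 428 [696.5  25.7] [ 16.1 199.6] 9.5 z 116.4 [696.2  25.7]
bar 1020 [568.6  -5.2] [ 90.7 303.6] 1.39 z 122.4 [576.5 -11.7]
kL 126 [501.6 125.7] [13.9 59.9] 81.37 z 158.1 [501.6 125.3]
kR 118 [ 542.9 -131.2] [57.6 13.9] 0.4 z 158.9 [ 543.4 -130.4]
```

View pics/h1.png

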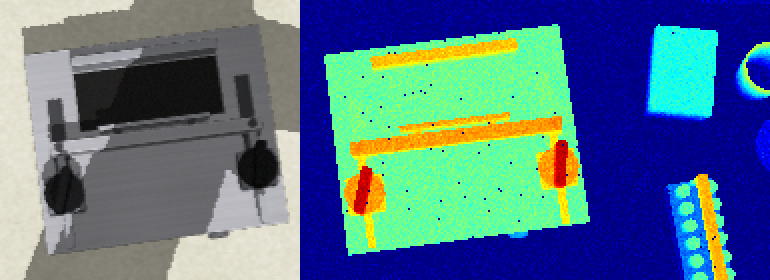

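Emit:
step_arm:
  plan:
    - {"rz": 0.94}
    - {"rz": 0.94}
    - {"rz": 0.94}
    - {"x": 0.82,"y": -0.68}
    - {"x": 0.82,"y": -0.68}
    - {"x": 0.82,"y": -0.68}
    - {"x": 0.82,"y": -0.68}
    - {"x": 0.82,"y": -0.68}
    - {"x": 0.82,"y": -0.68}
    - {"x": 0.82,"y": -0.68}
  jaw: 0

```text
schema error: expected keys x, y, z, rx, ry, rz
```

Emit:
step_arm:
  plan:
    - {"x": 0.82,"y": -0.68}
    - {"x": 0.82,"y": -0.68}
    - {"x": 0.82,"y": -0.68}
    - {"x": 0.82,"y": -0.72}
    - {}
    - {}
    - {}
    - {}
    - {}
    - {}

```text
schema error: expected keys x, y, z, rx, ry, rz
```

```bash
cat >> h.py <<'E'
def go(x,y,z,yaw):
    s=state();p=s["eef_pos"];q=s["tcp_rot"][2];dx,dy=x-p[0],y-p[1]
    a=(yaw-q+np.pi/2)%np.pi-np.pi/2; f=q+a
    for w in(q,f):
        c_,s_=np.cos(w),np.sin(w)
        print("units at yaw %.3f: x %.2f y %.2f"%(w,(dx*c_+dy*s_)/25,(dx*s_-dy*c_)/25))
    print("z %.2f rz %.2f"%((p[2]-z)/25,-a*10),"pose",p.round(1),s["tcp_rot"].round(3),"t",s["t"],"q6",s["joints"][5].round(2))
E
python3 - <<'E'
from h import *
go(465.5,-334.5,91,np.radians(10.4))
c=read_camera("wrist");cv2.imwrite("pics/w1.png",c["image"][...,::-1])
E
```

```text
units at yaw 0.461: x 10.73 y -4.73
units at yaw 0.182: x 9.01 y -7.50
z 4.01 rz 2.79 pose [ 277.8 -559.6  191.1] [-3.141 -0.     0.461] t 0.1 q6 -0.11
```

View pics/w1.png

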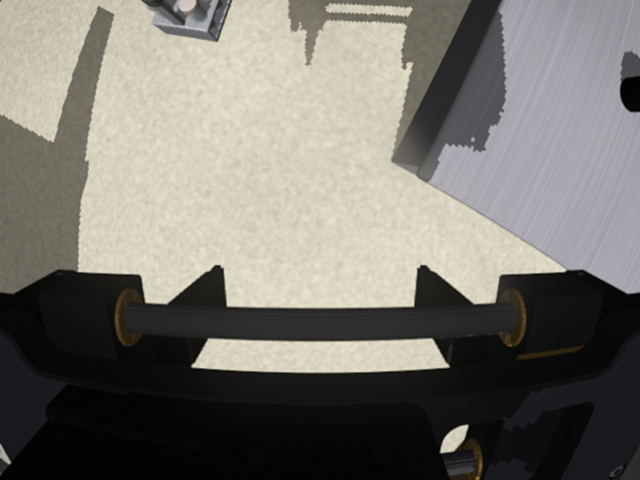

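The wrist view shows the open fingers over bare bench, with the rack's corner at (190,20) and the silver box on the right. The moves were refused because every row needs all six keys, so I'm sending them again with all six.

Emit:
step_arm:
  plan:
    - {"x": 0,"y": 0,"z": 0,"rx": 0,"ry": 0,"rz": 0.93}
    - {"x": 0,"y": 0,"z": 0,"rx": 0,"ry": 0,"rz": 0.93}
    - {"x": 0,"y": 0,"z": 0,"rx": 0,"ry": 0,"rz": 0.93}
    - {"x": 0.82,"y": -0.68,"z": 0,"rx": 0,"ry": 0,"rz": 0}
    - {"x": 0.82,"y": -0.68,"z": 0,"rx": 0,"ry": 0,"rz": 0}
    - {"x": 0.82,"y": -0.68,"z": 0,"rx": 0,"ry": 0,"rz": 0}
    - {"x": 0.82,"y": -0.68,"z": 0,"rx": 0,"ry": 0,"rz": 0}
    - {"x": 0.82,"y": -0.68,"z": 0,"rx": 0,"ry": 0,"rz": 0}
    - {"x": 0.82,"y": -0.68,"z": 0,"rx": 0,"ry": 0,"rz": 0}
    - {"x": 0.82,"y": -0.68,"z": 0,"rx": 0,"ry": 0,"rz": 0}
  jaw: 0

```text
t: 0.98
eef_pos: [398.2, -415.7, 191.5]
tcp_rot: [-3.141, 0.0, 0.182]
ft_force: [0.2, -0.4, -0.2]
opening: 0.5
grip_force: 0.0
```

Emit:
step_arm:
  plan:
    - {"x": 0.82,"y": -0.68,"z": 0,"rx": 0,"ry": 0,"rz": 0}
    - {"x": 0.82,"y": -0.68,"z": 0,"rx": 0,"ry": 0,"rz": 0}
    - {"x": 0.82,"y": -0.68,"z": 0,"rx": 0,"ry": 0,"rz": 0}
    - {"x": 0.82,"y": -0.7,"z": 0,"rx": 0,"ry": 0,"rz": 0}
    - {"x": 0,"y": 0,"z": 0,"rx": 0,"ry": 0,"rz": 0}
    - {"x": 0,"y": 0,"z": 0,"rx": 0,"ry": 0,"rz": 0}
    - {"x": 0,"y": 0,"z": 0,"rx": 0,"ry": 0,"rz": 0}
    - {"x": 0,"y": 0,"z": 0,"rx": 0,"ry": 0,"rz": 0}
    - {"x": 0,"y": 0,"z": 0,"rx": 0,"ry": 0,"rz": 0}
    - {"x": 0,"y": 0,"z": 0,"rx": 0,"ry": 0,"rz": 0}

```text
t: 1.82
eef_pos: [465.3, -335.4, 191.6]
tcp_rot: [3.141, 0.0, 0.181]
ft_force: [0.4, -1.1, -0.7]
opening: 0.499
grip_force: 0.0
```

```bash
python3 - <<'E'
from h import *
go(465.5,-334.5,91,np.radians(10.4))
c=read_camera("wrist");cv2.imwrite("pics/w2.png",c["image"][...,::-1])
E
```

```text
units at yaw 0.181: x 0.01 y -0.03
units at yaw 0.182: x 0.01 y -0.03
z 4.03 rz -0.01 pose [ 465.3 -335.4  191.6] [3.141 0.    0.181] t 1.8167 q6 0.65
```

View pics/w2.png

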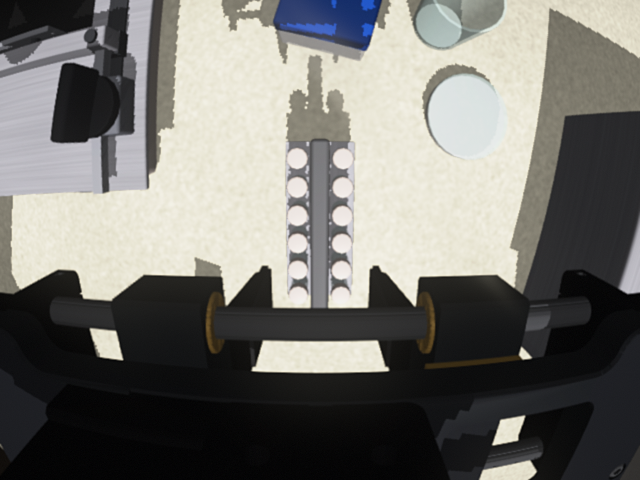

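The wrist view shows the handle at u=320, midway between the fingers and aligned with them. I'll go down and grip it.

Emit:
step_arm:
  plan:
    - {"x": 0,"y": 0,"z": 0.8,"rx": 0,"ry": 0,"rz": 0}
    - {"x": 0,"y": 0,"z": 0.8,"rx": 0,"ry": 0,"rz": 0}
    - {"x": 0,"y": 0,"z": 0.8,"rx": 0,"ry": 0,"rz": 0}
    - {"x": 0,"y": 0,"z": 0.6,"rx": 0,"ry": 0,"rz": 0}
    - {"x": 0,"y": 0,"z": 0.5,"rx": 0,"ry": 0,"rz": 0}
    - {"x": 0,"y": 0,"z": 0.3,"rx": 0,"ry": 0,"rz": 0}
    - {"x": 0,"y": 0,"z": 0.2,"rx": 0,"ry": 0,"rz": 0}
    - {"x": 0,"y": 0,"z": 0,"rx": 0,"ry": 0,"rz": 0}
    - {"x": 0,"y": 0,"z": 0,"rx": 0,"ry": 0,"rz": 0}
    - {"x": 0,"y": 0,"z": 0,"rx": 0,"ry": 0,"rz": 0}

```text
t: 2.7
eef_pos: [466.1, -334.9, 92.4]
tcp_rot: [3.141, -0.001, 0.182]
ft_force: [-0.1, 0.5, 0.7]
opening: 0.5
grip_force: 0.0
```

Emit:
step_arm:
  plan:
    - {"x": 0,"y": 0,"z": 0,"rx": 0,"ry": 0,"rz": 0}
    - {"x": 0,"y": 0,"z": 0,"rx": 0,"ry": 0,"rz": 0}
    - {"x": 0,"y": 0,"z": 0,"rx": 0,"ry": 0,"rz": 0}
    - {"x": 0,"y": 0,"z": 0,"rx": 0,"ry": 0,"rz": 0}
    - {"x": 0,"y": 0,"z": 0,"rx": 0,"ry": 0,"rz": 0}
    - {"x": 0,"y": 0,"z": 0,"rx": 0,"ry": 0,"rz": 0}
    - {"x": 0,"y": 0,"z": 0,"rx": 0,"ry": 0,"rz": 0}
    - {"x": 0,"y": 0,"z": 0,"rx": 0,"ry": 0,"rz": 0}
    - {"x": 0,"y": 0,"z": 0,"rx": 0,"ry": 0,"rz": 0}
    - {"x": 0,"y": 0,"z": 0,"rx": 0,"ry": 0,"rz": 0}
  jaw: 1

```text
t: 3.53
eef_pos: [465.9, -334.7, 91.7]
tcp_rot: [3.141, -0.0, 0.182]
ft_force: [0.4, -0.7, 1.2]
opening: 0.137
grip_force: 30.0
```

Emit:
step_arm:
  plan:
    - {"x": 0,"y": 0,"z": -0.4,"rx": 0,"ry": 0,"rz": 0}
    - {"x": 0,"y": 0,"z": -0.8,"rx": 0,"ry": 0,"rz": 0}
    - {"x": 0,"y": 0,"z": -0.9,"rx": 0,"ry": 0,"rz": 0}
    - {"x": 0,"y": 0,"z": -0.9,"rx": 0,"ry": 0,"rz": 0}
    - {"x": 0,"y": 0,"z": -0.9,"rx": 0,"ry": 0,"rz": 0}
    - {"x": 0,"y": 0,"z": -0.9,"rx": 0,"ry": 0,"rz": -0.4}
    - {"x": 0,"y": 0,"z": -0.9,"rx": 0,"ry": 0,"rz": -0.9}
    - {"x": 0,"y": 0,"z": -0.9,"rx": 0,"ry": 0,"rz": -0.9}
    - {"x": 0,"y": 0,"z": -0.7,"rx": 0,"ry": 0,"rz": -0.9}
    - {"x": 0,"y": 0,"z": -0.3,"rx": 0,"ry": 0,"rz": -0.9}

```text
t: 4.37
eef_pos: [465.9, -334.6, 284.5]
tcp_rot: [3.139, -0.001, 0.586]
ft_force: [1.1, -0.8, -5.1]
opening: 0.139
grip_force: 30.0
```

Emit:
step_arm:
  plan:
    - {"x": 0,"y": 0,"z": 0,"rx": 0,"ry": 0,"rz": -0.95}
    - {"x": 0,"y": 0,"z": 0,"rx": 0,"ry": 0,"rz": -0.95}
    - {"x": 0,"y": 0,"z": 0,"rx": 0,"ry": 0,"rz": -0.95}
    - {"x": 0,"y": 0,"z": 0,"rx": 0,"ry": 0,"rz": -0.95}
    - {"x": 0,"y": 0,"z": 0,"rx": 0,"ry": 0,"rz": -0.95}
    - {"x": 0,"y": 0,"z": 0,"rx": 0,"ry": 0,"rz": -0.95}
    - {"x": 0,"y": 0,"z": 0,"rx": 0,"ry": 0,"rz": -0.95}
    - {"x": 0,"y": 0,"z": 0,"rx": 0,"ry": 0,"rz": -0.95}
    - {"x": 0,"y": 0,"z": 0,"rx": 0,"ry": 0,"rz": -0.95}
    - {"x": 0,"y": 0,"z": 0,"rx": 0,"ry": 0,"rz": -0.95}

```text
t: 5.2
eef_pos: [465.4, -334.2, 281.7]
tcp_rot: [-3.141, -0.001, 1.537]
ft_force: [-0.4, -0.1, -4.9]
opening: 0.144
grip_force: 30.0
```

Emit:
step_arm:
  plan:
    - {"x": 0.2,"y": 0.15,"z": 0,"rx": 0,"ry": 0,"rz": -0.9}
    - {"x": 0.4,"y": 0.3,"z": 0,"rx": 0,"ry": 0,"rz": -0.7}
    - {"x": 0.7,"y": 0.5,"z": 0,"rx": 0,"ry": 0,"rz": -0.4}
    - {"x": 0.8,"y": 0.6,"z": 0,"rx": 0,"ry": 0,"rz": 0}
    - {"x": 0.8,"y": 0.6,"z": 0,"rx": 0,"ry": 0,"rz": 0}
    - {"x": 0.8,"y": 0.6,"z": 0,"rx": 0,"ry": 0,"rz": 0}
    - {"x": 0.8,"y": 0.6,"z": 0,"rx": 0,"ry": 0,"rz": 0}
    - {"x": 0.8,"y": 0.6,"z": 0,"rx": 0,"ry": 0,"rz": 0}
    - {"x": 0.8,"y": 0.6,"z": 0,"rx": 0,"ry": 0,"rz": 0}
    - {"x": 0.5,"y": 0.4,"z": 0,"rx": 0,"ry": 0,"rz": 0}

```text
t: 6.03
eef_pos: [564.7, -151.4, 281.7]
tcp_rot: [-3.141, -0.001, 1.733]
ft_force: [1.2, 0.2, -4.2]
opening: 0.142
grip_force: 30.0
```

```bash
python3 - <<'E'
from h import *
go(649.6,17.8,175,1.731)
E
```

```text
units at yaw 1.733: x 6.13 y 4.44
units at yaw 1.731: x 6.14 y 4.43
z 4.27 rz 0.02 pose [ 564.7 -151.4  281.7] [-3.141e+00 -1.000e-03  1.733e+00] t 6.0333 q6 -0.54
```

Emit:
step_arm:
  plan:
    - {"x": 0.8,"y": 0.58,"z": 0,"rx": 0,"ry": 0,"rz": 0}
    - {"x": 0.8,"y": 0.58,"z": 0,"rx": 0,"ry": 0,"rz": 0}
    - {"x": 0.8,"y": 0.58,"z": 0,"rx": 0,"ry": 0,"rz": 0}
    - {"x": 0.8,"y": 0.58,"z": 0,"rx": 0,"ry": 0,"rz": 0}
    - {"x": 0.8,"y": 0.58,"z": 0,"rx": 0,"ry": 0,"rz": 0}
    - {"x": 0.8,"y": 0.58,"z": 0,"rx": 0,"ry": 0,"rz": 0}
    - {"x": 0.7,"y": 0.5,"z": 0,"rx": 0,"ry": 0,"rz": 0}
    - {"x": 0.43,"y": 0.3,"z": 0,"rx": 0,"ry": 0,"rz": 0}
    - {"x": 0.2,"y": 0.16,"z": 0,"rx": 0,"ry": 0,"rz": 0}
    - {"x": 0,"y": 0,"z": 0,"rx": 0,"ry": 0,"rz": 0}

```text
t: 6.87
eef_pos: [649.5, 16.1, 281.4]
tcp_rot: [-3.141, -0.0, 1.733]
ft_force: [0.1, 0.1, -5.7]
opening: 0.141
grip_force: 30.0
```

Emit:
step_arm:
  plan:
    - {"x": 0,"y": 0,"z": 0.5,"rx": 0,"ry": 0,"rz": 0}
    - {"x": 0,"y": 0,"z": 0.6,"rx": 0,"ry": 0,"rz": 0}
    - {"x": 0,"y": 0,"z": 0.5,"rx": 0,"ry": 0,"rz": 0}
    - {"x": 0,"y": 0,"z": 0.3,"rx": 0,"ry": 0,"rz": 0}
    - {"x": 0,"y": 0,"z": 0,"rx": 0,"ry": 0,"rz": 0}
    - {"x": 0,"y": 0,"z": 0,"rx": 0,"ry": 0,"rz": 0}
    - {"x": 0,"y": 0,"z": 0,"rx": 0,"ry": 0,"rz": 0}
    - {"x": 0,"y": 0,"z": 0,"rx": 0,"ry": 0,"rz": 0}
    - {"x": 0,"y": 0,"z": 0,"rx": 0,"ry": 0,"rz": 0}
    - {"x": 0,"y": 0,"z": 0,"rx": 0,"ry": 0,"rz": 0}

```text
t: 7.7
eef_pos: [649.6, 15.3, 234.6]
tcp_rot: [3.141, 0.0, 1.732]
ft_force: [-0.8, -0.3, -5.1]
opening: 0.14
grip_force: 30.0
```

```bash
python3 - <<'E'
from h import *
go(649.6,17.8,172,1.731)
c=read_camera("side");cv2.imwrite("pics/s2.png",cv2.resize(c["image"][180:330,220:420,::-1],None,fx=4,fy=4))
W=cloud(c);im=c["image"]
th=np.radians(9.2);R=np.array([[np.cos(th),np.sin(th)],[-np.sin(th),np.cos(th)]])
F=(W[...,:2]-[690.1,24.3])@R.T; z=W[...,2]-80
print("zmax-rack top pts")
# underside/side faces of rack in fence frame
m=(F[...,0]>-120)&(F[...,0]<40)&(abs(F[...,1])<90)&(z>48)&(z<230)
np.set_printoptions(suppress=True)
for a in range(48,190,10):
    k=m&(z>=a)&(z<a+10)
    if k.sum()>10: print(a,k.sum(),np.percentile(F[k],[3,50,97],axis=0).round(0).tolist())
E
```

```text
units at yaw 1.732: x 0.10 y 0.02
units at yaw 1.731: x 0.10 y 0.02
z 2.51 rz 0.01 pose [649.6  15.3 234.6] [3.141 0.    1.732] t 7.7 q6 -0.24
zmax-rack top pts
58 34 [[-71.0, -44.0], [-50.0, 68.0], [-13.0, 72.0]]
68 130 [[-71.0, -75.0], [-67.0, 62.0], [-10.0, 74.0]]
78 71 [[-69.0, 65.0], [-39.0, 70.0], [-9.0, 74.0]]
88 65 [[-70.0, -55.0], [-39.0, 70.0], [-9.0, 74.0]]
98 303 [[-71.0, -71.0], [-44.0, 30.0], [-11.0, 72.0]]
108 70 [[-66.0, -75.0], [-42.0, 59.0], [-17.0, 69.0]]
118 90 [[-66.0, -73.0], [-45.0, 60.0], [-17.0, 71.0]]
128 124 [[-66.0, -71.0], [-52.0, 35.0], [-14.0, 68.0]]
138 244 [[-66.0, -65.0], [-52.0, 11.0], [-13.0, 67.0]]
148 17 [[-44.0, -6.0], [-41.0, 68.0], [-33.0, 73.0]]
158 18 [[-46.0, -63.0], [-43.0, 69.0], [-34.0, 73.0]]
168 36 [[-47.0, -12.0], [-45.0, 58.0], [-32.0, 74.0]]
178 129 [[-49.0, -37.0], [-38.0, 23.0], [-32.0, 70.0]]
188 23 [[-53.0, -16.0], [-33.0, 6.0], [-25.0, 10.0]]
```

View pics/s2.png

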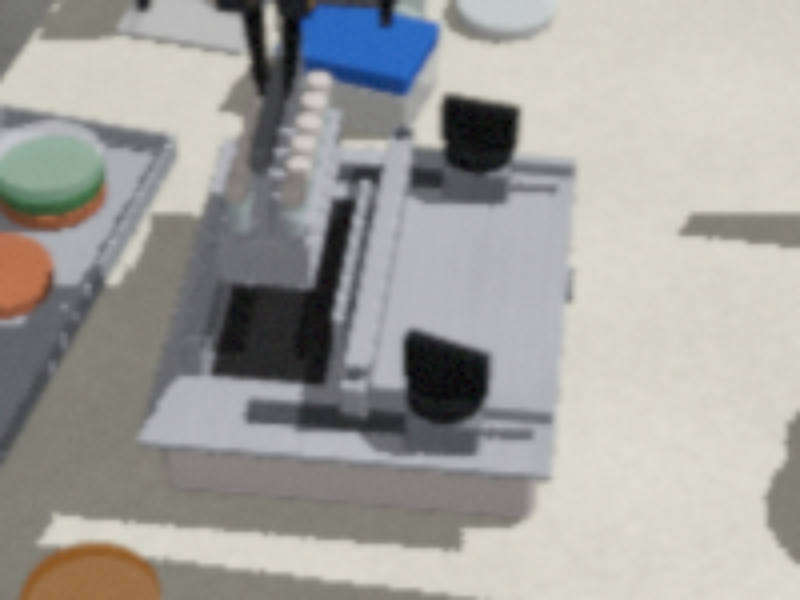

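The side view shows the rack hanging upright between fence and bar. It measures x -71 to -10 and y ±75 in the fence frame, so it's centred. I'll lower it.

Emit:
step_arm:
  plan:
    - {"x": 0.1,"y": 0.02,"z": 0.3,"rx": 0,"ry": 0,"rz": 0}
    - {"x": 0,"y": 0,"z": 0.5,"rx": 0,"ry": 0,"rz": 0}
    - {"x": 0,"y": 0,"z": 0.5,"rx": 0,"ry": 0,"rz": 0}
    - {"x": 0,"y": 0,"z": 0.4,"rx": 0,"ry": 0,"rz": 0}
    - {"x": 0,"y": 0,"z": 0.3,"rx": 0,"ry": 0,"rz": 0}
    - {"x": 0,"y": 0,"z": 0.2,"rx": 0,"ry": 0,"rz": 0}
    - {"x": 0,"y": 0,"z": 0.15,"rx": 0,"ry": 0,"rz": 0}
    - {"x": 0,"y": 0,"z": 0.05,"rx": 0,"ry": 0,"rz": 0}
    - {"x": 0,"y": 0,"z": 0.05,"rx": 0,"ry": 0,"rz": 0}
    - {"x": 0,"y": 0,"z": 0,"rx": 0,"ry": 0,"rz": 0}

```text
t: 8.58
eef_pos: [649.7, 17.9, 173.1]
tcp_rot: [3.141, 0.0, 1.732]
ft_force: [-1.0, 0.3, -4.3]
opening: 0.139
grip_force: 30.0
```

Emit:
step_arm:
  plan:
    - {"x": 0,"y": 0,"z": 0.02,"rx": 0,"ry": 0,"rz": 0}
    - {"x": 0,"y": 0,"z": 0.02,"rx": 0,"ry": 0,"rz": 0}
    - {"x": 0,"y": 0,"z": 0,"rx": 0,"ry": 0,"rz": 0}
    - {"x": 0,"y": 0,"z": 0,"rx": 0,"ry": 0,"rz": 0}
    - {"x": 0,"y": 0,"z": 0,"rx": 0,"ry": 0,"rz": 0}
    - {"x": 0,"y": 0,"z": 0,"rx": 0,"ry": 0,"rz": 0}
    - {"x": 0,"y": 0,"z": 0,"rx": 0,"ry": 0,"rz": 0}
    - {"x": 0,"y": 0,"z": 0,"rx": 0,"ry": 0,"rz": 0}
    - {"x": 0,"y": 0,"z": 0,"rx": 0,"ry": 0,"rz": 0}
    - {"x": 0,"y": 0,"z": 0,"rx": 0,"ry": 0,"rz": 0}

```text
t: 9.42
eef_pos: [649.6, 17.9, 171.9]
tcp_rot: [3.142, 0.0, 1.732]
ft_force: [-0.1, 0.4, -4.8]
opening: 0.141
grip_force: 30.0
```

Not touching yet, so lower a little more.

Emit:
step_arm:
  plan:
    - {"x": 0,"y": 0,"z": 0.03,"rx": 0,"ry": 0,"rz": 0}
    - {"x": 0,"y": 0,"z": 0.03,"rx": 0,"ry": 0,"rz": 0}
    - {"x": 0,"y": 0,"z": 0.02,"rx": 0,"ry": 0,"rz": 0}
    - {"x": 0,"y": 0,"z": 0,"rx": 0,"ry": 0,"rz": 0}
    - {"x": 0,"y": 0,"z": 0,"rx": 0,"ry": 0,"rz": 0}
    - {"x": 0,"y": 0,"z": 0,"rx": 0,"ry": 0,"rz": 0}
    - {"x": 0,"y": 0,"z": 0,"rx": 0,"ry": 0,"rz": 0}
    - {"x": 0,"y": 0,"z": 0,"rx": 0,"ry": 0,"rz": 0}
    - {"x": 0,"y": 0,"z": 0,"rx": 0,"ry": 0,"rz": 0}
    - {"x": 0,"y": 0,"z": 0,"rx": 0,"ry": 0,"rz": 0}

```text
t: 10.25
eef_pos: [650.0, 17.9, 171.7]
tcp_rot: [3.139, 0.001, 1.732]
ft_force: [-4.1, 0.8, 9.4]
opening: 0.143
grip_force: 30.0
```

Emit:
step_arm:
  plan:
    - {"x": 0,"y": 0,"z": 0,"rx": 0,"ry": 0,"rz": 0}
    - {"x": 0,"y": 0,"z": 0,"rx": 0,"ry": 0,"rz": 0}
    - {"x": 0,"y": 0,"z": 0,"rx": 0,"ry": 0,"rz": 0}
    - {"x": 0,"y": 0,"z": 0,"rx": 0,"ry": 0,"rz": 0}
    - {"x": 0,"y": 0,"z": 0,"rx": 0,"ry": 0,"rz": 0}
    - {"x": 0,"y": 0,"z": 0,"rx": 0,"ry": 0,"rz": 0}
    - {"x": 0,"y": 0,"z": -0.5,"rx": 0,"ry": 0,"rz": 0}
    - {"x": 0,"y": 0,"z": -0.9,"rx": 0,"ry": 0,"rz": 0}
    - {"x": 0,"y": 0,"z": -0.9,"rx": 0,"ry": 0,"rz": 0}
    - {"x": 0,"y": 0,"z": -0.9,"rx": 0,"ry": 0,"rz": 0}
  jaw: 0

```text
t: 11.08
eef_pos: [649.5, 17.9, 250.6]
tcp_rot: [-3.141, -0.0, 1.732]
ft_force: [-0.3, 0.9, 0.0]
opening: 0.497
grip_force: 0.0
```

Emit:
step_arm:
  plan:
    - {"x": 0,"y": 0,"z": -0.2,"rx": 0,"ry": 0,"rz": -0.94}
    - {"x": 0,"y": 0,"z": 0,"rx": 0,"ry": 0,"rz": -0.94}
    - {"x": 0,"y": 0,"z": 0,"rx": 0,"ry": 0,"rz": -0.94}
    - {"x": 0,"y": 0,"z": 0,"rx": 0,"ry": 0,"rz": -0.94}
    - {"x": 0,"y": 0,"z": 0,"rx": 0,"ry": 0,"rz": -0.94}
    - {"x": 0,"y": 0,"z": 0,"rx": 0,"ry": 0,"rz": -0.94}
    - {"x": 0,"y": 0,"z": 0,"rx": 0,"ry": 0,"rz": -0.94}
    - {"x": 0,"y": 0,"z": 0,"rx": 0,"ry": 0,"rz": -0.94}
    - {"x": 0,"y": 0,"z": 0,"rx": 0,"ry": 0,"rz": -0.94}
    - {"x": 0,"y": 0,"z": 0,"rx": 0,"ry": 0,"rz": -0.94}

```text
t: 11.92
eef_pos: [649.6, 17.9, 254.8]
tcp_rot: [-3.141, 0.0, 2.676]
ft_force: [-0.1, -0.0, -0.5]
opening: 0.502
grip_force: 0.0
```

```bash
python3 - <<'E'
from h import *
go(543,-131.2,127.5,0.007)
E
```

```text
units at yaw 2.676: x 1.14 y -7.24
units at yaw 3.149: x 4.31 y -5.93
z 5.09 rz -4.72 pose [649.6  17.9 254.8] [-3.141  0.     2.676] t 11.9167 q6 -1.18
```

Emit:
step_arm:
  plan:
    - {"x": 0,"y": 0,"z": 0,"rx": 0,"ry": 0,"rz": -0.94}
    - {"x": 0,"y": 0,"z": 0,"rx": 0,"ry": 0,"rz": -0.94}
    - {"x": 0,"y": 0,"z": 0,"rx": 0,"ry": 0,"rz": -0.94}
    - {"x": 0,"y": 0,"z": 0,"rx": 0,"ry": 0,"rz": -0.94}
    - {"x": 0,"y": 0,"z": 0,"rx": 0,"ry": 0,"rz": -0.96}
    - {"x": 0.6,"y": -0.8,"z": 0,"rx": 0,"ry": 0,"rz": 0}
    - {"x": 0.6,"y": -0.8,"z": 0,"rx": 0,"ry": 0,"rz": 0}
    - {"x": 0.6,"y": -0.8,"z": 0,"rx": 0,"ry": 0,"rz": 0}
    - {"x": 0.6,"y": -0.8,"z": 0,"rx": 0,"ry": 0,"rz": 0}
    - {"x": 0.6,"y": -0.8,"z": 0,"rx": 0,"ry": 0,"rz": 0}

```text
t: 12.75
eef_pos: [574.0, -83.0, 254.8]
tcp_rot: [-3.141, 0.0, -3.139]
ft_force: [1.5, -0.8, 0.0]
opening: 0.498
grip_force: 0.0
```

Emit:
step_arm:
  plan:
    - {"x": 0.6,"y": -0.8,"z": 0,"rx": 0,"ry": 0,"rz": 0}
    - {"x": 0.5,"y": -0.8,"z": 0,"rx": 0,"ry": 0,"rz": 0}
    - {"x": 0.21,"y": -0.33,"z": 0,"rx": 0,"ry": 0,"rz": 0}
    - {"x": 0,"y": 0,"z": 0.8,"rx": 0,"ry": 0,"rz": 0}
    - {"x": 0,"y": 0,"z": 0.8,"rx": 0,"ry": 0,"rz": 0}
    - {"x": 0,"y": 0,"z": 0.8,"rx": 0,"ry": 0,"rz": 0}
    - {"x": 0,"y": 0,"z": 0.4,"rx": 0,"ry": 0,"rz": 0}
    - {"x": 0,"y": 0,"z": 0,"rx": 0,"ry": 0,"rz": 0}
    - {"x": 0,"y": 0,"z": 0,"rx": 0,"ry": 0,"rz": 0}
    - {"x": 0,"y": 0,"z": 0,"rx": 0,"ry": 0,"rz": 0}

```text
t: 13.58
eef_pos: [542.8, -130.6, 185.9]
tcp_rot: [-3.141, 0.001, -3.139]
ft_force: [-0.2, 0.3, 0.1]
opening: 0.503
grip_force: 0.0
```

```bash
python3 - <<'E'
from h import *
go(543,-131.2,127.5,0.007)
c=read_camera("wrist");cv2.imwrite("pics/w3.png",c["image"][...,::-1])
E
```

```text
units at yaw -3.139: x -0.01 y -0.02
units at yaw -3.135: x -0.01 y -0.02
z 2.33 rz -0.05 pose [ 542.8 -130.6  185.9] [-3.141e+00  1.000e-03 -3.139e+00] t 13.5833 q6 -1.93
```

View pics/w3.png

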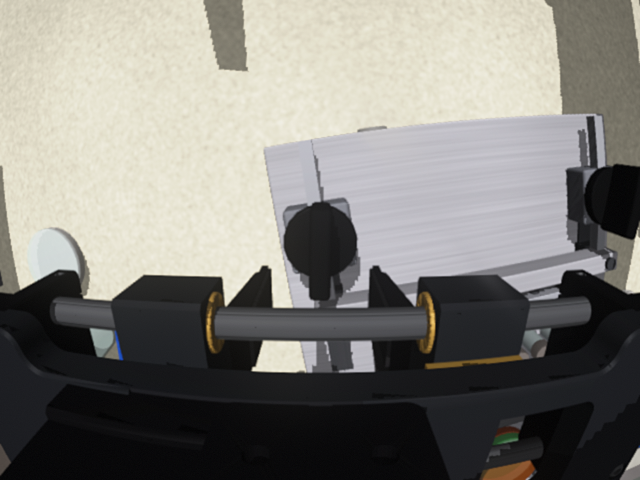

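The wing is at u=320, midway between the fingers and parallel to them. I'll go down, grip it and turn clockwise.

Emit:
step_arm:
  plan:
    - {"x": 0,"y": -0.02,"z": 0.7,"rx": 0,"ry": 0,"rz": 0}
    - {"x": 0,"y": 0,"z": 0.7,"rx": 0,"ry": 0,"rz": 0}
    - {"x": 0,"y": 0,"z": 0.5,"rx": 0,"ry": 0,"rz": 0}
    - {"x": 0,"y": 0,"z": 0.3,"rx": 0,"ry": 0,"rz": 0}
    - {"x": 0,"y": 0,"z": 0.12,"rx": 0,"ry": 0,"rz": 0}
    - {"x": 0,"y": 0,"z": 0,"rx": 0,"ry": 0,"rz": 0}
    - {"x": 0,"y": 0,"z": 0,"rx": 0,"ry": 0,"rz": 0}
    - {"x": 0,"y": 0,"z": 0,"rx": 0,"ry": 0,"rz": 0}
    - {"x": 0,"y": 0,"z": 0,"rx": 0,"ry": 0,"rz": 0}
    - {"x": 0,"y": 0,"z": 0,"rx": 0,"ry": 0,"rz": 0}

```text
t: 14.47
eef_pos: [542.4, -131.2, 127.4]
tcp_rot: [-3.141, 0.001, -3.139]
ft_force: [-0.3, 0.4, 0.3]
opening: 0.497
grip_force: 0.0
```

Emit:
step_arm:
  plan:
    - {"x": 0,"y": 0,"z": 0,"rx": 0,"ry": 0,"rz": 0}
    - {"x": 0,"y": 0,"z": 0,"rx": 0,"ry": 0,"rz": 0}
    - {"x": 0,"y": 0,"z": 0,"rx": 0,"ry": 0,"rz": 0}
    - {"x": 0,"y": 0,"z": 0,"rx": 0,"ry": 0,"rz": 0}
    - {"x": 0,"y": 0,"z": 0,"rx": 0,"ry": 0,"rz": 0}
    - {"x": 0,"y": 0,"z": 0,"rx": 0,"ry": 0,"rz": 0}
    - {"x": 0,"y": 0,"z": 0,"rx": 0,"ry": 0,"rz": 0}
    - {"x": 0,"y": 0,"z": 0,"rx": 0,"ry": 0,"rz": 0}
    - {"x": 0,"y": 0,"z": 0,"rx": 0,"ry": 0,"rz": 0}
    - {"x": 0,"y": 0,"z": 0,"rx": 0,"ry": 0,"rz": 0}
  jaw: 1

```text
t: 15.3
eef_pos: [542.2, -130.7, 126.9]
tcp_rot: [3.141, -0.0, -3.139]
ft_force: [-0.7, 5.8, 1.9]
opening: 0.14
grip_force: 30.0
```

Emit:
step_arm:
  plan:
    - {"x": 0,"y": 0,"z": 0,"rx": 0,"ry": 0,"rz": 0.9}
    - {"x": 0,"y": 0,"z": 0,"rx": 0,"ry": 0,"rz": 0.9}
    - {"x": 0,"y": 0,"z": 0,"rx": 0,"ry": 0,"rz": 0.9}
    - {"x": 0,"y": 0,"z": 0,"rx": 0,"ry": 0,"rz": 0.9}
    - {"x": 0,"y": 0,"z": 0,"rx": 0,"ry": 0,"rz": 0.9}
    - {"x": 0,"y": 0,"z": 0,"rx": 0,"ry": 0,"rz": 0.9}
    - {"x": 0,"y": 0,"z": 0,"rx": 0,"ry": 0,"rz": 0.9}
    - {"x": 0,"y": 0,"z": 0,"rx": 0,"ry": 0,"rz": 0.9}
    - {"x": 0,"y": 0,"z": 0,"rx": 0,"ry": 0,"rz": 0.9}
    - {"x": 0,"y": 0,"z": 0,"rx": 0,"ry": 0,"rz": 0.4}

```text
t: 16.13
eef_pos: [542.3, -130.6, 126.9]
tcp_rot: [3.141, -0.0, 2.289]
ft_force: [1.0, 7.3, 1.9]
opening: 0.143
grip_force: 30.0
```

Emit:
step_arm:
  plan:
    - {"x": 0,"y": 0,"z": 0,"rx": 0,"ry": 0,"rz": 0}
    - {"x": 0,"y": 0,"z": 0,"rx": 0,"ry": 0,"rz": 0}
    - {"x": 0,"y": 0,"z": 0,"rx": 0,"ry": 0,"rz": 0}
    - {"x": 0,"y": 0,"z": 0,"rx": 0,"ry": 0,"rz": 0}
    - {"x": 0,"y": 0,"z": 0,"rx": 0,"ry": 0,"rz": 0}
    - {"x": 0,"y": 0,"z": 0,"rx": 0,"ry": 0,"rz": 0}
    - {"x": 0,"y": 0,"z": 0,"rx": 0,"ry": 0,"rz": 0}
    - {"x": 0,"y": 0,"z": -0.4,"rx": 0,"ry": 0,"rz": 0}
    - {"x": 0,"y": 0,"z": -0.8,"rx": 0,"ry": 0,"rz": 0}
    - {"x": 0,"y": 0,"z": -0.8,"rx": 0,"ry": 0,"rz": 0}
  jaw: 0

```text
t: 16.97
eef_pos: [541.9, -131.0, 177.8]
tcp_rot: [-3.141, -0.001, 2.294]
ft_force: [0.3, 0.8, 0.1]
opening: 0.501
grip_force: 0.0
```

```bash
cat >> h.py <<'E'
def look(n="top"):
    c=read_camera(n);W=cloud(c)
    th=np.radians(9.2);R=np.array([[np.cos(th),np.sin(th)],[-np.sin(th),np.cos(th)]])
    F=(W[...,:2]-[690.1,24.3])@R.T; z=W[...,2]-80; im=c["image"].astype(int)
    for lab,y0 in(("L",130),("R",-130)):
        m=(np.hypot(F[...,0]+170,F[...,1]-y0)<36)&(z>71)&(z<84)&(im.max(-1)<90)
        if m.sum()>40:
            r=cv2.minAreaRect(F[m].astype(np.float32));print(n,lab,m.sum(),np.round(r[0],1),np.round(r[1],1),"long-axis deg",round(r[2]+(90 if r[1][1]>r[1][0] else 0),1))
    m=(F[...,0]>-140)&(F[...,0]<-75)&(abs(F[...,1])<142)&(z>37)&(z<47)
    r=cv2.minAreaRect(F[m].astype(np.float32)); print("bar",m.sum(),np.round(r[0],1),np.round(r[1],1),round(r[2],2))
    m=(F[...,0]>-75)&(F[...,0]<-5)&(abs(F[...,1])<100)&(z>110)&(z<125)
    if m.sum()>30:
        r=cv2.minAreaRect(F[m].astype(np.float32)); print("handle",m.sum(),np.round(r[0],1),np.round(r[1],1),round(r[2],2))
    return c,F,z
E
python3 - <<'E'
from h import *
look("top");look("side")
go(501.6,125.7,200,-0.151)
E
```

```text
top L 119 [-169.   130.1] [14.3 59.4] long-axis deg 161.3
bar 616 [-98.4   8.3] [ 33.5 266.6] 1.76
handle 333 [-40.5  -1.6] [148.5  15.8] 89.64
side L 98 [-169.2  134.2] [18.7 57. ] long-axis deg 158.9
side R 63 [-169.2 -126. ] [14.9 54.6] long-axis deg 122.5
bar 487 [-96.6   1.3] [ 32.2 279.5] 1.81
handle 195 [-39.    0.9] [ 15.  150.3] 0.35
units at yaw 2.294: x 8.82 y 5.55
units at yaw 2.991: x 3.20 y 9.92
z -0.79 rz -6.97 pose [ 543.5 -131.6  180.3] [3.139 0.005 2.294] t 17.0667 q6 -1.08
```

Emit:
step_arm:
  plan:
    - {"x": 0,"y": 0,"z": -0.4,"rx": 0,"ry": 0,"rz": -0.9}
    - {"x": 0,"y": 0,"z": 0,"rx": 0,"ry": 0,"rz": -0.9}
    - {"x": 0,"y": 0,"z": 0,"rx": 0,"ry": 0,"rz": -0.9}
    - {"x": 0,"y": 0,"z": 0,"rx": 0,"ry": 0,"rz": -0.9}
    - {"x": 0,"y": 0,"z": 0,"rx": 0,"ry": 0,"rz": -0.9}
    - {"x": 0,"y": 0,"z": 0,"rx": 0,"ry": 0,"rz": -0.9}
    - {"x": 0,"y": 0,"z": 0,"rx": 0,"ry": 0,"rz": -0.9}
    - {"x": 0,"y": 0,"z": 0,"rx": 0,"ry": 0,"rz": -0.5}
    - {"x": 0,"y": 0,"z": 0,"rx": 0,"ry": 0,"rz": 0}
    - {"x": 0,"y": 0,"z": 0,"rx": 0,"ry": 0,"rz": 0}

```text
t: 17.9
eef_pos: [542.1, -131.1, 186.8]
tcp_rot: [-3.142, -0.0, 2.972]
ft_force: [-0.6, 0.4, -0.3]
opening: 0.499
grip_force: 0.0
```

Emit:
step_arm:
  plan:
    - {"x": 0.33,"y": 0.98,"z": 0,"rx": 0,"ry": 0,"rz": 0}
    - {"x": 0.33,"y": 0.98,"z": 0,"rx": 0,"ry": 0,"rz": 0}
    - {"x": 0.33,"y": 0.98,"z": 0,"rx": 0,"ry": 0,"rz": 0}
    - {"x": 0.33,"y": 0.98,"z": 0,"rx": 0,"ry": 0,"rz": 0}
    - {"x": 0.33,"y": 0.98,"z": 0,"rx": 0,"ry": 0,"rz": 0}
    - {"x": 0.33,"y": 0.98,"z": 0,"rx": 0,"ry": 0,"rz": 0}
    - {"x": 0.33,"y": 0.98,"z": 0,"rx": 0,"ry": 0,"rz": 0}
    - {"x": 0.33,"y": 0.98,"z": 0,"rx": 0,"ry": 0,"rz": 0}
    - {"x": 0.33,"y": 0.98,"z": 0,"rx": 0,"ry": 0,"rz": 0}
    - {"x": 0.33,"y": 0.98,"z": 0,"rx": 0,"ry": 0,"rz": 0}

```text
t: 18.73
eef_pos: [501.3, 125.4, 186.9]
tcp_rot: [-3.142, 0.0, 2.972]
ft_force: [0.2, 0.5, -0.0]
opening: 0.502
grip_force: 0.0
```

Emit:
step_arm:
  plan:
    - {"x": 0,"y": 0,"z": 0,"rx": 0,"ry": 0,"rz": 0}
    - {"x": 0,"y": 0,"z": 0,"rx": 0,"ry": 0,"rz": 0}
    - {"x": 0,"y": 0,"z": 0,"rx": 0,"ry": 0,"rz": 0}
    - {"x": 0,"y": 0,"z": 0,"rx": 0,"ry": 0,"rz": 0}
    - {"x": 0,"y": 0,"z": 0,"rx": 0,"ry": 0,"rz": 0}
    - {"x": 0,"y": 0,"z": 0,"rx": 0,"ry": 0,"rz": 0}
    - {"x": 0,"y": 0,"z": 0,"rx": 0,"ry": 0,"rz": 0}
    - {"x": 0,"y": 0,"z": 0,"rx": 0,"ry": 0,"rz": 0}
    - {"x": 0,"y": 0,"z": 0,"rx": 0,"ry": 0,"rz": 0}
    - {"x": 0,"y": 0,"z": 0,"rx": 0,"ry": 0,"rz": 0}

```text
t: 19.57
eef_pos: [501.8, 124.1, 186.9]
tcp_rot: [-3.142, 0.0, 2.974]
ft_force: [0.8, -0.1, 0.1]
opening: 0.499
grip_force: 0.0
```

```bash
python3 - <<'E'
from h import *
go(501.6,125.7,127.5,-0.166)
c=read_camera("wrist");cv2.imwrite("pics/w4.png",c["image"][...,::-1])
E
```

```text
units at yaw 2.974: x 0.02 y 0.06
units at yaw 2.976: x 0.02 y 0.06
z 2.37 rz -0.02 pose [501.8 124.1 186.9] [-3.142  0.     2.974] t 19.5667 q6 -1.29
```

View pics/w4.png

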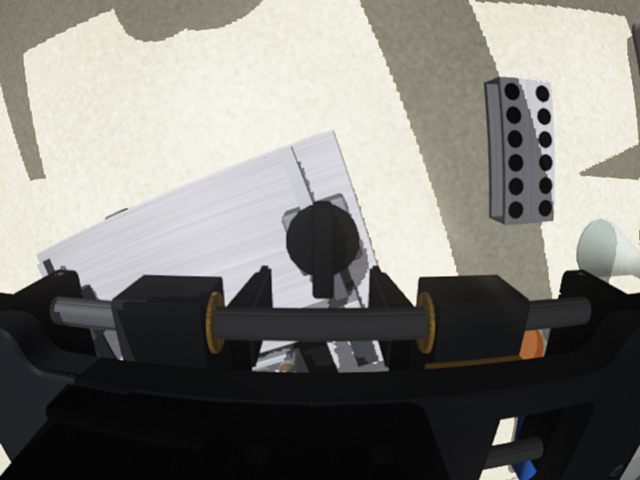

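The left wing is at u≈322, midway between the fingers and aligned. I'll go down, grip it and turn 1.55 rad.

Emit:
step_arm:
  plan:
    - {"x": 0.02,"y": 0.06,"z": 0.7,"rx": 0,"ry": 0,"rz": 0}
    - {"x": 0,"y": 0,"z": 0.7,"rx": 0,"ry": 0,"rz": 0}
    - {"x": 0,"y": 0,"z": 0.5,"rx": 0,"ry": 0,"rz": 0}
    - {"x": 0,"y": 0,"z": 0.3,"rx": 0,"ry": 0,"rz": 0}
    - {"x": 0,"y": 0,"z": 0.16,"rx": 0,"ry": 0,"rz": 0}
    - {"x": 0,"y": 0,"z": 0,"rx": 0,"ry": 0,"rz": 0}
    - {"x": 0,"y": 0,"z": 0,"rx": 0,"ry": 0,"rz": 0}
    - {"x": 0,"y": 0,"z": 0,"rx": 0,"ry": 0,"rz": 0}
    - {"x": 0,"y": 0,"z": 0,"rx": 0,"ry": 0,"rz": 0}
    - {"x": 0,"y": 0,"z": 0,"rx": 0,"ry": 0,"rz": 0}

```text
t: 20.45
eef_pos: [501.7, 125.8, 128.4]
tcp_rot: [3.141, 0.001, 2.974]
ft_force: [-0.5, 0.2, 0.6]
opening: 0.499
grip_force: 0.0
```

Emit:
step_arm:
  plan:
    - {"x": 0,"y": 0,"z": 0,"rx": 0,"ry": 0,"rz": 0}
    - {"x": 0,"y": 0,"z": 0,"rx": 0,"ry": 0,"rz": 0}
    - {"x": 0,"y": 0,"z": 0,"rx": 0,"ry": 0,"rz": 0}
    - {"x": 0,"y": 0,"z": 0,"rx": 0,"ry": 0,"rz": 0}
    - {"x": 0,"y": 0,"z": 0,"rx": 0,"ry": 0,"rz": 0}
    - {"x": 0,"y": 0,"z": 0,"rx": 0,"ry": 0,"rz": 0}
    - {"x": 0,"y": 0,"z": 0,"rx": 0,"ry": 0,"rz": 0}
    - {"x": 0,"y": 0,"z": 0,"rx": 0,"ry": 0,"rz": 0}
    - {"x": 0,"y": 0,"z": 0,"rx": 0,"ry": 0,"rz": 0}
    - {"x": 0,"y": 0,"z": 0,"rx": 0,"ry": 0,"rz": 0}
  jaw: 1

```text
t: 21.28
eef_pos: [501.5, 125.8, 127.8]
tcp_rot: [-3.142, 0.0, 2.974]
ft_force: [0.6, -0.1, -0.9]
opening: 0.146
grip_force: 30.0
```

Emit:
step_arm:
  plan:
    - {"x": 0,"y": 0,"z": 0,"rx": 0,"ry": 0,"rz": 0.8}
    - {"x": 0,"y": 0,"z": 0,"rx": 0,"ry": 0,"rz": 0.8}
    - {"x": 0,"y": 0,"z": 0,"rx": 0,"ry": 0,"rz": 0.8}
    - {"x": 0,"y": 0,"z": 0,"rx": 0,"ry": 0,"rz": 0.8}
    - {"x": 0,"y": 0,"z": 0,"rx": 0,"ry": 0,"rz": 0.8}
    - {"x": 0,"y": 0,"z": 0,"rx": 0,"ry": 0,"rz": 0.8}
    - {"x": 0,"y": 0,"z": 0,"rx": 0,"ry": 0,"rz": 0.8}
    - {"x": 0,"y": 0,"z": 0,"rx": 0,"ry": 0,"rz": 0.8}
    - {"x": 0,"y": 0,"z": 0,"rx": 0,"ry": 0,"rz": 0.8}
    - {"x": 0,"y": 0,"z": 0,"rx": 0,"ry": 0,"rz": 0.8}

```text
t: 22.12
eef_pos: [501.3, 125.5, 127.9]
tcp_rot: [-3.141, 0.0, 2.17]
ft_force: [-1.3, -2.3, 1.5]
opening: 0.141
grip_force: 30.0
```

Emit:
step_arm:
  plan:
    - {"x": 0,"y": 0,"z": 0,"rx": 0,"ry": 0,"rz": 0.8}
    - {"x": 0,"y": 0,"z": 0,"rx": 0,"ry": 0,"rz": 0.8}
    - {"x": 0,"y": 0,"z": 0,"rx": 0,"ry": 0,"rz": 0.8}
    - {"x": 0,"y": 0,"z": 0,"rx": 0,"ry": 0,"rz": 0.8}
    - {"x": 0,"y": 0,"z": 0,"rx": 0,"ry": 0,"rz": 0.8}
    - {"x": 0,"y": 0,"z": 0,"rx": 0,"ry": 0,"rz": 0.8}
    - {"x": 0,"y": 0,"z": 0,"rx": 0,"ry": 0,"rz": 0.8}
    - {"x": 0,"y": 0,"z": 0,"rx": 0,"ry": 0,"rz": 0.8}
    - {"x": 0,"y": 0,"z": 0,"rx": 0,"ry": 0,"rz": 0.8}
    - {"x": 0,"y": 0,"z": 0,"rx": 0,"ry": 0,"rz": 0.4}

```text
t: 22.95
eef_pos: [500.8, 125.4, 127.8]
tcp_rot: [-3.14, 0.001, 1.41]
ft_force: [-4.0, -2.1, 2.8]
opening: 0.144
grip_force: 30.0
```

Emit:
step_arm:
  plan:
    - {"x": 0,"y": 0,"z": 0,"rx": 0,"ry": 0,"rz": 0}
    - {"x": 0,"y": 0,"z": 0,"rx": 0,"ry": 0,"rz": 0}
    - {"x": 0,"y": 0,"z": 0,"rx": 0,"ry": 0,"rz": 0}
    - {"x": 0,"y": 0,"z": 0,"rx": 0,"ry": 0,"rz": 0}
    - {"x": 0,"y": 0,"z": 0,"rx": 0,"ry": 0,"rz": 0}
    - {"x": 0,"y": 0,"z": 0,"rx": 0,"ry": 0,"rz": 0}
    - {"x": 0,"y": 0,"z": 0,"rx": 0,"ry": 0,"rz": 0}
    - {"x": 0,"y": 0,"z": -0.8,"rx": 0,"ry": 0,"rz": 0}
    - {"x": 0,"y": 0,"z": -0.8,"rx": 0,"ry": 0,"rz": 0}
    - {"x": 0,"y": 0,"z": -0.8,"rx": 0,"ry": 0,"rz": 0}
  jaw: 0

```text
t: 23.78
eef_pos: [501.3, 125.8, 188.4]
tcp_rot: [-3.141, 0.0, 1.414]
ft_force: [0.4, 0.9, -0.3]
opening: 0.499
grip_force: 0.0
```

```bash
python3 - <<'E'
from h import *
look("top");look("side")
go(542.7,-131.0,127.5,2.250)
E
```

```text
top R 114 [-170.2 -128.7] [13.8 57.8] long-axis deg 117.4
bar 552 [-91.8 -36.6] [211.   32.2] 88.62
handle 327 [-40.5  -1.5] [ 16.4 148.2] 0.02
side L 86 [-168.4  133.7] [60.4 14. ] long-axis deg 69.7
bar 351 [-90.2   2.1] [277.   29.8] 89.6
handle 172 [-39.4   0. ] [152.8  14.9] 89.83
units at yaw 1.414: x -9.90 y 3.18
units at yaw 2.250: x -9.00 y -5.21
z 2.52 rz -8.36 pose [502.7 126.  190.5] [ 3.137e+00 -1.000e-03  1.414e+00] t 23.8833 q6 0.27
```

Emit:
step_arm:
  plan:
    - {"x": 0,"y": 0,"z": 0,"rx": 0,"ry": 0,"rz": -0.9}
    - {"x": 0,"y": 0,"z": 0,"rx": 0,"ry": 0,"rz": -0.9}
    - {"x": 0,"y": 0,"z": 0,"rx": 0,"ry": 0,"rz": -0.9}
    - {"x": 0,"y": 0,"z": 0,"rx": 0,"ry": 0,"rz": -0.9}
    - {"x": 0,"y": 0,"z": 0,"rx": 0,"ry": 0,"rz": -0.9}
    - {"x": 0,"y": 0,"z": 0,"rx": 0,"ry": 0,"rz": -0.9}
    - {"x": 0,"y": 0,"z": 0,"rx": 0,"ry": 0,"rz": -0.9}
    - {"x": 0,"y": 0,"z": 0,"rx": 0,"ry": 0,"rz": -0.9}
    - {"x": 0,"y": 0,"z": 0,"rx": 0,"ry": 0,"rz": -0.86}
    - {"x": 0,"y": 0,"z": 0,"rx": 0,"ry": 0,"rz": 0}

```text
t: 24.72
eef_pos: [501.2, 125.8, 187.1]
tcp_rot: [-3.141, -0.0, 2.224]
ft_force: [0.5, -0.5, -0.1]
opening: 0.497
grip_force: 0.0
```

Emit:
step_arm:
  plan:
    - {"x": -0.92,"y": -0.49,"z": 0,"rx": 0,"ry": 0,"rz": 0}
    - {"x": -0.92,"y": -0.49,"z": 0,"rx": 0,"ry": 0,"rz": 0}
    - {"x": -0.92,"y": -0.49,"z": 0,"rx": 0,"ry": 0,"rz": 0}
    - {"x": -0.92,"y": -0.49,"z": 0,"rx": 0,"ry": 0,"rz": 0}
    - {"x": -0.92,"y": -0.49,"z": 0,"rx": 0,"ry": 0,"rz": 0}
    - {"x": -0.92,"y": -0.49,"z": 0,"rx": 0,"ry": 0,"rz": 0}
    - {"x": -0.92,"y": -0.49,"z": 0,"rx": 0,"ry": 0,"rz": 0}
    - {"x": -0.92,"y": -0.49,"z": 0,"rx": 0,"ry": 0,"rz": 0}
    - {"x": -0.92,"y": -0.49,"z": 0,"rx": 0,"ry": 0,"rz": 0}
    - {"x": -0.9,"y": -0.49,"z": 0,"rx": 0,"ry": 0,"rz": 0}

```text
t: 25.55
eef_pos: [542.5, -132.4, 187.3]
tcp_rot: [-3.141, -0.0, 2.216]
ft_force: [0.2, 0.3, -0.0]
opening: 0.501
grip_force: 0.0
```

Emit:
step_arm:
  plan:
    - {"x": 0,"y": 0,"z": 0,"rx": 0,"ry": 0,"rz": 0}
    - {"x": 0,"y": 0,"z": 0,"rx": 0,"ry": 0,"rz": 0}
    - {"x": 0,"y": 0,"z": 0,"rx": 0,"ry": 0,"rz": 0}
    - {"x": 0,"y": 0,"z": 0,"rx": 0,"ry": 0,"rz": 0}
    - {"x": 0,"y": 0,"z": 0,"rx": 0,"ry": 0,"rz": 0}
    - {"x": 0,"y": 0,"z": 0,"rx": 0,"ry": 0,"rz": 0}
    - {"x": 0,"y": 0,"z": 0,"rx": 0,"ry": 0,"rz": 0}
    - {"x": 0,"y": 0,"z": 0,"rx": 0,"ry": 0,"rz": 0}
    - {"x": 0,"y": 0,"z": 0,"rx": 0,"ry": 0,"rz": 0}
    - {"x": 0,"y": 0,"z": 0,"rx": 0,"ry": 0,"rz": 0}

```text
t: 26.38
eef_pos: [542.6, -131.0, 187.9]
tcp_rot: [-3.142, 0.0, 2.22]
ft_force: [0.6, 1.1, 0.1]
opening: 0.497
grip_force: 0.0
```

```bash
python3 - <<'E'
from h import *
go(542.5,-130.9,127.5,2.22)
E
```

```text
units at yaw 2.220: x 0.01 y -0.00
units at yaw 2.220: x 0.01 y -0.00
z 2.42 rz -0.00 pose [ 542.6 -131.   187.9] [-3.142  0.     2.22 ] t 26.3833 q6 -1.0
```

Emit:
step_arm:
  plan:
    - {"x": 0,"y": 0,"z": 0.7,"rx": 0,"ry": 0,"rz": 0}
    - {"x": 0,"y": 0,"z": 0.7,"rx": 0,"ry": 0,"rz": 0}
    - {"x": 0,"y": 0,"z": 0.5,"rx": 0,"ry": 0,"rz": 0}
    - {"x": 0,"y": 0,"z": 0.3,"rx": 0,"ry": 0,"rz": 0}
    - {"x": 0,"y": 0,"z": 0.2,"rx": 0,"ry": 0,"rz": 0}
    - {"x": 0,"y": 0,"z": 0,"rx": 0,"ry": 0,"rz": 0}
    - {"x": 0,"y": 0,"z": 0,"rx": 0,"ry": 0,"rz": 0}
    - {"x": 0,"y": 0,"z": 0,"rx": 0,"ry": 0,"rz": 0}
    - {"x": 0,"y": 0,"z": 0,"rx": 0,"ry": 0,"rz": 0}
    - {"x": 0,"y": 0,"z": 0,"rx": 0,"ry": 0,"rz": 0}

```text
t: 27.22
eef_pos: [542.8, -131.1, 128.4]
tcp_rot: [3.141, 0.001, 2.22]
ft_force: [-0.3, -0.8, 0.2]
opening: 0.502
grip_force: 0.0
```

Emit:
step_arm:
  plan:
    - {"x": 0,"y": 0,"z": 0,"rx": 0,"ry": 0,"rz": 0}
    - {"x": 0,"y": 0,"z": 0,"rx": 0,"ry": 0,"rz": 0}
    - {"x": 0,"y": 0,"z": 0,"rx": 0,"ry": 0,"rz": 0}
    - {"x": 0,"y": 0,"z": 0,"rx": 0,"ry": 0,"rz": 0}
    - {"x": 0,"y": 0,"z": 0,"rx": 0,"ry": 0,"rz": 0}
    - {"x": 0,"y": 0,"z": 0,"rx": 0,"ry": 0,"rz": 0}
    - {"x": 0,"y": 0,"z": 0,"rx": 0,"ry": 0,"rz": 0}
    - {"x": 0,"y": 0,"z": 0,"rx": 0,"ry": 0,"rz": 0}
    - {"x": 0,"y": 0,"z": 0,"rx": 0,"ry": 0,"rz": 0}
    - {"x": 0,"y": 0,"z": 0,"rx": 0,"ry": 0,"rz": 0}
  jaw: 1

```text
t: 28.05
eef_pos: [542.8, -131.1, 127.9]
tcp_rot: [3.141, 0.0, 2.22]
ft_force: [1.2, 1.3, -0.1]
opening: 0.144
grip_force: 30.0
```

Emit:
step_arm:
  plan:
    - {"x": 0,"y": 0,"z": 0,"rx": 0,"ry": 0,"rz": 0.8}
    - {"x": 0,"y": 0,"z": 0,"rx": 0,"ry": 0,"rz": 0.8}
    - {"x": 0,"y": 0,"z": 0,"rx": 0,"ry": 0,"rz": 0.8}
    - {"x": 0,"y": 0,"z": 0,"rx": 0,"ry": 0,"rz": 0.8}
    - {"x": 0,"y": 0,"z": 0,"rx": 0,"ry": 0,"rz": 0.8}
    - {"x": 0,"y": 0,"z": 0,"rx": 0,"ry": 0,"rz": 0.8}
    - {"x": 0,"y": 0,"z": 0,"rx": 0,"ry": 0,"rz": 0.8}
    - {"x": 0,"y": 0,"z": 0,"rx": 0,"ry": 0,"rz": 0.8}
    - {"x": 0,"y": 0,"z": 0,"rx": 0,"ry": 0,"rz": 0.8}
    - {"x": 0,"y": 0,"z": 0,"rx": 0,"ry": 0,"rz": 0.8}

```text
t: 28.88
eef_pos: [542.4, -131.2, 127.9]
tcp_rot: [-3.141, 0.0, 1.416]
ft_force: [-0.5, -0.6, 1.4]
opening: 0.143
grip_force: 30.0
```

Emit:
step_arm:
  plan:
    - {"x": 0,"y": 0,"z": 0,"rx": 0,"ry": 0,"rz": 0.8}
    - {"x": 0,"y": 0,"z": 0,"rx": 0,"ry": 0,"rz": 0.8}
    - {"x": 0,"y": 0,"z": 0,"rx": 0,"ry": 0,"rz": 0.8}
    - {"x": 0,"y": 0,"z": 0,"rx": 0,"ry": 0,"rz": 0.8}
    - {"x": 0,"y": 0,"z": 0,"rx": 0,"ry": 0,"rz": 0.8}
    - {"x": 0,"y": 0,"z": 0,"rx": 0,"ry": 0,"rz": 0.8}
    - {"x": 0,"y": 0,"z": 0,"rx": 0,"ry": 0,"rz": 0.8}
    - {"x": 0,"y": 0,"z": 0,"rx": 0,"ry": 0,"rz": 0.8}
    - {"x": 0,"y": 0,"z": 0,"rx": 0,"ry": 0,"rz": 0.7}
    - {"x": 0,"y": 0,"z": 0,"rx": 0,"ry": 0,"rz": 0}

```text
t: 29.72
eef_pos: [542.1, -131.0, 127.9]
tcp_rot: [-3.141, 0.001, 0.707]
ft_force: [-2.5, 1.1, 2.4]
opening: 0.144
grip_force: 30.0
```

Emit:
step_arm:
  plan:
    - {"x": 0,"y": 0,"z": 0,"rx": 0,"ry": 0,"rz": 0}
    - {"x": 0,"y": 0,"z": 0,"rx": 0,"ry": 0,"rz": 0}
    - {"x": 0,"y": 0,"z": 0,"rx": 0,"ry": 0,"rz": 0}
    - {"x": 0,"y": 0,"z": 0,"rx": 0,"ry": 0,"rz": 0}
    - {"x": 0,"y": 0,"z": 0,"rx": 0,"ry": 0,"rz": 0}
    - {"x": 0,"y": 0,"z": 0,"rx": 0,"ry": 0,"rz": 0}
    - {"x": 0,"y": 0,"z": 0,"rx": 0,"ry": 0,"rz": 0}
    - {"x": 0,"y": 0,"z": -0.8,"rx": 0,"ry": 0,"rz": 0}
    - {"x": 0,"y": 0,"z": -0.8,"rx": 0,"ry": 0,"rz": 0}
    - {"x": 0,"y": 0,"z": -0.8,"rx": 0,"ry": 0,"rz": 0}
  jaw: 0

```text
t: 30.55
eef_pos: [542.5, -131.1, 188.5]
tcp_rot: [-3.141, 0.0, 0.71]
ft_force: [-0.5, -0.7, 0.0]
opening: 0.502
grip_force: 0.0
```

```bash
python3 - <<'E'
from h import *
look("top");look("side")
go(501.2,125.7,127.5,1.412)
E
```

```text
top L 121 [-170.   129.8] [59.  14.7] long-axis deg 73.1
bar 506 [-86.7   2.2] [ 20.1 268.4] 1.4
handle 326 [-34.2   0.4] [ 17.  149.5] 1.36
side L 83 [-170.4  132.8] [58.  12.4] long-axis deg 67.0
side R 63 [-169.6 -124.6] [55.3 16.1] long-axis deg 33.6
bar 400 [-85.3   0.4] [ 18.8 276.3] 1.78
handle 195 [-32.6   1.2] [ 14.8 156. ] 1.54
units at yaw 0.710: x 5.41 y -8.91
units at yaw 1.412: x 9.89 y -3.31
z 2.53 rz -7.02 pose [ 543.8 -131.5  190.7] [ 3.137e+00 -2.000e-03  7.100e-01] t 30.65 q6 0.51
```

Emit:
step_arm:
  plan:
    - {"x": 0,"y": 0,"z": 0,"rx": 0,"ry": 0,"rz": -0.9}
    - {"x": 0,"y": 0,"z": 0,"rx": 0,"ry": 0,"rz": -0.9}
    - {"x": 0,"y": 0,"z": 0,"rx": 0,"ry": 0,"rz": -0.9}
    - {"x": 0,"y": 0,"z": 0,"rx": 0,"ry": 0,"rz": -0.9}
    - {"x": 0,"y": 0,"z": 0,"rx": 0,"ry": 0,"rz": -0.9}
    - {"x": 0,"y": 0,"z": 0,"rx": 0,"ry": 0,"rz": -0.9}
    - {"x": 0,"y": 0,"z": 0,"rx": 0,"ry": 0,"rz": -0.9}
    - {"x": 0,"y": 0,"z": 0,"rx": 0,"ry": 0,"rz": -0.7}
    - {"x": 0,"y": 0,"z": 0,"rx": 0,"ry": 0,"rz": 0}
    - {"x": 0,"y": 0,"z": 0,"rx": 0,"ry": 0,"rz": 0}

```text
t: 31.48
eef_pos: [542.4, -131.0, 187.3]
tcp_rot: [-3.141, -0.0, 1.408]
ft_force: [0.7, 1.0, -0.2]
opening: 0.497
grip_force: 0.0
```

Emit:
step_arm:
  plan:
    - {"x": 0.99,"y": -0.33,"z": 0,"rx": 0,"ry": 0,"rz": 0}
    - {"x": 0.99,"y": -0.33,"z": 0,"rx": 0,"ry": 0,"rz": 0}
    - {"x": 0.99,"y": -0.33,"z": 0,"rx": 0,"ry": 0,"rz": 0}
    - {"x": 0.99,"y": -0.33,"z": 0,"rx": 0,"ry": 0,"rz": 0}
    - {"x": 0.99,"y": -0.33,"z": 0,"rx": 0,"ry": 0,"rz": 0}
    - {"x": 0.99,"y": -0.33,"z": 0,"rx": 0,"ry": 0,"rz": 0}
    - {"x": 0.99,"y": -0.33,"z": 0,"rx": 0,"ry": 0,"rz": 0}
    - {"x": 0.99,"y": -0.33,"z": 0,"rx": 0,"ry": 0,"rz": 0}
    - {"x": 0.99,"y": -0.33,"z": 0,"rx": 0,"ry": 0,"rz": 0}
    - {"x": 0.97,"y": -0.3,"z": 0,"rx": 0,"ry": 0,"rz": 0}

```text
t: 32.32
eef_pos: [501.0, 127.1, 187.6]
tcp_rot: [-3.141, 0.0, 1.407]
ft_force: [0.4, 0.0, -0.2]
opening: 0.502
grip_force: 0.0
```

Emit:
step_arm:
  plan:
    - {"x": 0,"y": 0,"z": 0,"rx": 0,"ry": 0,"rz": 0}
    - {"x": 0,"y": 0,"z": 0,"rx": 0,"ry": 0,"rz": 0}
    - {"x": 0,"y": 0,"z": 0,"rx": 0,"ry": 0,"rz": 0}
    - {"x": 0,"y": 0,"z": 0,"rx": 0,"ry": 0,"rz": 0}
    - {"x": 0,"y": 0,"z": 0,"rx": 0,"ry": 0,"rz": 0}
    - {"x": 0,"y": 0,"z": 0,"rx": 0,"ry": 0,"rz": 0}
    - {"x": 0,"y": 0,"z": 0,"rx": 0,"ry": 0,"rz": 0}
    - {"x": 0,"y": 0,"z": 0,"rx": 0,"ry": 0,"rz": 0}
    - {"x": 0,"y": 0,"z": 0,"rx": 0,"ry": 0,"rz": 0}
    - {"x": 0,"y": 0,"z": 0,"rx": 0,"ry": 0,"rz": 0}

```text
t: 33.15
eef_pos: [501.6, 125.7, 187.9]
tcp_rot: [3.142, 0.0, 1.41]
ft_force: [0.3, -0.1, -0.8]
opening: 0.498
grip_force: 0.0
```

```bash
python3 - <<'E'
from h import *
go(501.2,125.7,127.5,1.412)
E
```

```text
units at yaw 1.410: x -0.00 y -0.01
units at yaw 1.412: x -0.00 y -0.01
z 2.41 rz -0.02 pose [501.6 125.7 187.9] [3.142 0.    1.41 ] t 33.15 q6 0.28
```

Emit:
step_arm:
  plan:
    - {"x": 0,"y": 0,"z": 0.7,"rx": 0,"ry": 0,"rz": 0}
    - {"x": 0,"y": 0,"z": 0.7,"rx": 0,"ry": 0,"rz": 0}
    - {"x": 0,"y": 0,"z": 0.5,"rx": 0,"ry": 0,"rz": 0}
    - {"x": 0,"y": 0,"z": 0.3,"rx": 0,"ry": 0,"rz": 0}
    - {"x": 0,"y": 0,"z": 0.2,"rx": 0,"ry": 0,"rz": 0}
    - {"x": 0,"y": 0,"z": 0,"rx": 0,"ry": 0,"rz": 0}
    - {"x": 0,"y": 0,"z": 0,"rx": 0,"ry": 0,"rz": 0}
    - {"x": 0,"y": 0,"z": 0,"rx": 0,"ry": 0,"rz": 0}
    - {"x": 0,"y": 0,"z": 0,"rx": 0,"ry": 0,"rz": 0}
    - {"x": 0,"y": 0,"z": 0,"rx": 0,"ry": 0,"rz": 0}

```text
t: 33.98
eef_pos: [501.8, 125.9, 128.4]
tcp_rot: [3.141, -0.0, 1.41]
ft_force: [-0.3, -0.2, 0.7]
opening: 0.5
grip_force: 0.0
```

Emit:
step_arm:
  plan:
    - {"x": 0,"y": 0,"z": 0,"rx": 0,"ry": 0,"rz": 0}
    - {"x": 0,"y": 0,"z": 0,"rx": 0,"ry": 0,"rz": 0}
    - {"x": 0,"y": 0,"z": 0,"rx": 0,"ry": 0,"rz": 0}
    - {"x": 0,"y": 0,"z": 0,"rx": 0,"ry": 0,"rz": 0}
    - {"x": 0,"y": 0,"z": 0,"rx": 0,"ry": 0,"rz": 0}
    - {"x": 0,"y": 0,"z": 0,"rx": 0,"ry": 0,"rz": 0}
    - {"x": 0,"y": 0,"z": 0,"rx": 0,"ry": 0,"rz": 0}
    - {"x": 0,"y": 0,"z": 0,"rx": 0,"ry": 0,"rz": 0}
    - {"x": 0,"y": 0,"z": 0,"rx": 0,"ry": 0,"rz": 0}
    - {"x": 0,"y": 0,"z": 0,"rx": 0,"ry": 0,"rz": 0}
  jaw: 1

```text
t: 34.82
eef_pos: [501.0, 125.9, 127.8]
tcp_rot: [-3.141, 0.0, 1.41]
ft_force: [-5.6, 1.1, 4.1]
opening: 0.144
grip_force: 30.0
```

Emit:
step_arm:
  plan:
    - {"x": 0,"y": 0,"z": 0,"rx": 0,"ry": 0,"rz": 0.7}
    - {"x": 0,"y": 0,"z": 0,"rx": 0,"ry": 0,"rz": 0.7}
    - {"x": 0,"y": 0,"z": 0,"rx": 0,"ry": 0,"rz": 0.7}
    - {"x": 0,"y": 0,"z": 0,"rx": 0,"ry": 0,"rz": 0.7}
    - {"x": 0,"y": 0,"z": 0,"rx": 0,"ry": 0,"rz": 0.7}
    - {"x": 0,"y": 0,"z": 0,"rx": 0,"ry": 0,"rz": 0.7}
    - {"x": 0,"y": 0,"z": 0,"rx": 0,"ry": 0,"rz": 0.7}
    - {"x": 0,"y": 0,"z": 0,"rx": 0,"ry": 0,"rz": 0.7}
    - {"x": 0,"y": 0,"z": 0,"rx": 0,"ry": 0,"rz": 0.6}
    - {"x": 0,"y": 0,"z": 0,"rx": 0,"ry": 0,"rz": 0}

```text
t: 35.65
eef_pos: [501.0, 125.9, 127.8]
tcp_rot: [-3.141, 0.001, 0.786]
ft_force: [-5.1, 1.6, 4.6]
opening: 0.143
grip_force: 30.0
```

Emit:
step_arm:
  plan:
    - {"x": 0,"y": 0,"z": 0,"rx": 0,"ry": 0,"rz": 0}
    - {"x": 0,"y": 0,"z": 0,"rx": 0,"ry": 0,"rz": 0}
    - {"x": 0,"y": 0,"z": 0,"rx": 0,"ry": 0,"rz": 0}
    - {"x": 0,"y": 0,"z": 0,"rx": 0,"ry": 0,"rz": 0}
    - {"x": 0,"y": 0,"z": 0,"rx": 0,"ry": 0,"rz": 0}
    - {"x": 0,"y": 0,"z": 0,"rx": 0,"ry": 0,"rz": 0}
    - {"x": 0,"y": 0,"z": 0,"rx": 0,"ry": 0,"rz": 0}
    - {"x": 0,"y": 0,"z": -0.8,"rx": 0,"ry": 0,"rz": 0}
    - {"x": 0,"y": 0,"z": -0.8,"rx": 0,"ry": 0,"rz": 0}
    - {"x": 0,"y": 0,"z": -0.8,"rx": 0,"ry": 0,"rz": 0}
  jaw: 0

```text
t: 36.48
eef_pos: [501.4, 125.8, 188.4]
tcp_rot: [-3.141, 0.001, 0.79]
ft_force: [-0.2, 0.3, -0.3]
opening: 0.501
grip_force: 0.0
```

Emit:
step_arm:
  plan:
    - {"x": 0,"y": 0,"z": -0.8,"rx": 0,"ry": 0,"rz": 0}
    - {"x": 0,"y": 0,"z": -0.8,"rx": 0,"ry": 0,"rz": 0}
    - {"x": 0,"y": 0,"z": -0.8,"rx": 0,"ry": 0,"rz": 0}
    - {"x": 0,"y": 0,"z": -0.8,"rx": 0,"ry": 0,"rz": 0}
    - {"x": 0,"y": 0,"z": 0,"rx": 0,"ry": 0,"rz": 0}
    - {"x": 0,"y": 0,"z": 0,"rx": 0,"ry": 0,"rz": 0}
    - {"x": 0,"y": 0,"z": 0,"rx": 0,"ry": 0,"rz": 0}
    - {"x": 0,"y": 0,"z": 0,"rx": 0,"ry": 0,"rz": 0}
    - {"x": 0,"y": 0,"z": 0,"rx": 0,"ry": 0,"rz": 0}
    - {"x": 0,"y": 0,"z": 0,"rx": 0,"ry": 0,"rz": 0}

```text
t: 37.32
eef_pos: [501.4, 125.8, 267.1]
tcp_rot: [-3.141, 0.001, 0.79]
ft_force: [-0.2, -0.2, 0.4]
opening: 0.5
grip_force: 0.0
```

```bash
python3 - <<'E'
from h import *
look("top");c,_,_=look("side")
cv2.imwrite("pics/s3.png",cv2.resize(c["image"][180:330,220:420,::-1],None,fx=4,fy=4))
go(501.2,125.7,127.5,1.412)
E
```

```text
top R 122 [-169.7 -129.7] [59.3 15.2] long-axis deg 30.9
bar 395 [-84.9 -50.7] [ 19.6 182.4] 0.01
handle 334 [-33.1   0.4] [ 16.4 148.4] 0.58
side L 98 [-168.8  134.2] [59.7 16.9] long-axis deg 32.2
bar 403 [-84.   -1.1] [ 18.  279.1] 0.5
handle 194 [-31.5   2.8] [ 15.4 156.2] 0.9
units at yaw 0.790: x -0.01 y -0.00
units at yaw 1.412: x -0.01 y -0.01
z 5.60 rz -6.22 pose [501.5 125.8 267.5] [-3.141e+00  1.000e-03  7.900e-01] t 37.4167 q6 0.9
```

View pics/s3.png

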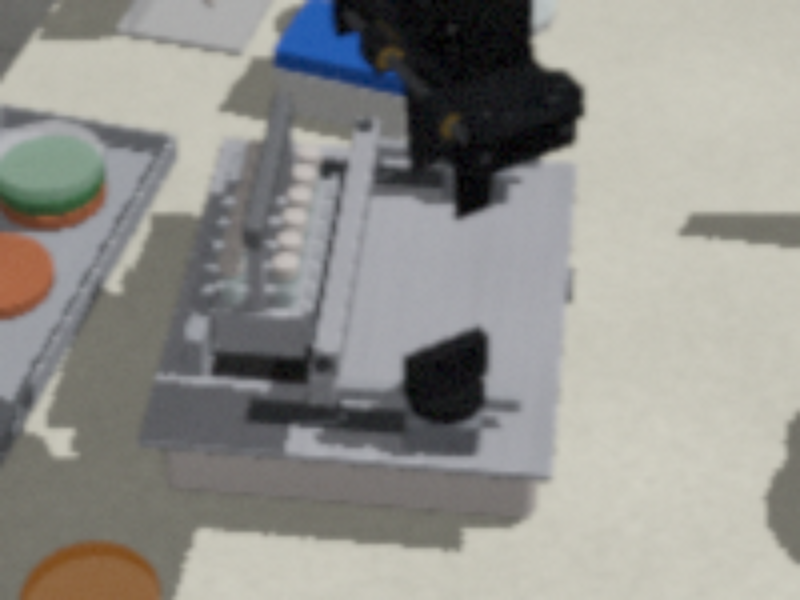

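The side view shows the rack upright at (270,250) between fence and bar, with the jaw against it and the gripper clear above. Knob turns are about 2.51 left and 2.50 right, so the jaw is pressed in about 4 mm and the bar is square. Handing in.

```bash
python3 -c "
from cell import *
print(job_done())"
```

```text
the job is handed in; nothing more can be done
None
```

I set the rack against the fence and clamped it: the jaw is pressed in by about 4 mm, the bar is square, the gripper is clear, and the job is handed in with no verdict shown.

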